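# Shut the ring's case and hold the carrier gate open

### The arm

A 7-joint arm with a two-finger parallel gripper is mounted at the origin on a cart in front of the work surface, level with it; the furniture and walls round the work are solid. World frame = base frame: x ahead of the robot, y to its left, z up, the work surface at z = 0. Lengths are in m, angles in rad, forces in N, time in s.
With the tool pointing down it reaches from about 0.425 to 1.025 m from the base axis. Payload 3.6 kg.
Tool frame: the origin (TCP) lies between the finger pads; the fingertips stand 22 mm ahead of it and the grasp point (between the pads) lies 3 mm ahead of it (manip.tip_extent is the distance from the TCP to the fingertips, in m); z points along the fingers, x is the direction in which the jaws open and shut, and the axes are right-handed (so a half turn about z gives the same grasp; the last joint's range is limited). The gripper opens to 85 mm and grips with 20 to 120 N. Pads are 22 mm wide; open, the fingers measure 114 mm over their backs; the gripper's body (76 mm by 85 mm) begins 54 mm behind the grasp point. The pads swing forward as they close: fully open they stand 13 mm farther back than shut.
Start: joints at [-1.27, 0.591, 0.048, 1.609, -0.033, 0.943, -0.034], TCP at [0.278, 0.67, 0.253] pointing down, gripper open.
Joint ranges: [-2.69, 2.69], [-0.47, 2.24], [-1.27, 1.36], [0.19, 2.51], [-1.53, 4.68], [0.08, 2.07], [-3.09, 3.09]. Speed limits (rad/s): [2.57, 2.57, 3.14, 3.14, 3.14, 3.14, 3.14].

### API

Orientations are given as a rotation vector (axis times angle).
In Python, from cell import manip gives the robot as it stands.
- The arm moves only by the shell command python3 -m handwheel 'ROWS' [FORCE]. ROWS is JSON, a list of rows, each an object of numbers: "ax", "ay", "az": the turn, a rotation vector about the tool's x, y, z in rad; "dx", "dy", "dz": the shift along the tool's x, y, z in mm; "gripper": the opening, from 0 (shut) to 1 (fully open). In form: [{"ax": .., "ay": .., "az": .., "dx": .., "dy": .., "dz": .., "gripper": ..}, ...]. A call has 1 to 5 rows; each row shifts and turns the commanded pose from where the row before left it, along the tool's axes as they then stand; what a row does not reach is not made up. A row lasts 1/8 s, in which the tool goes at most 62.5 mm and 10.7 degrees, less where a joint would pass 70% of its speed; a pose out of reach is approached as far as the arm can. A call with a gripper value outside its range is refused whole. The fingers move at their own pace and stop on an object; FORCE is the grip in N (left out, the last holds). Time passes only in rows, so rows that do not move let the fingers close. It gives the time, the measured TCP pose, the force and the opening at its end, in the units of the state.
- manip.state(): the state, without advancing time (a new reading comes with each control period).
- manip.capture(name): name is "scene" or "side" or "wrist"; returns a dict with "frame" (420x560x3 uint8, blue, green, red), "fx", "fy", "cx", "cy" (pixels), "k1" (the pictures are not rectified: a ray, as slopes to the right and down, at radius r is drawn at 1 + k1 r^2 times it, then the intrinsics apply), "world_to_cam" (4x4, takes a point from world to camera coordinates). Camera axes: x right, y up, looking along -z (the intrinsics and any distortion apply to the point x, -y, -z); pixel columns grow to the right and rows downward; lengths in m; the calibration is good to about 2 mm. A picture is of the moment at which its call begins. There is no depth.
- manip.finish_job(): hands the job in, once; it reports no verdict.
The state is a dict: "clock": time; "joint_positions": joint angles; "qd": joint speeds; "joint_efforts": joint torques, N m; "ee_pos": TCP position; "ee_rot": TCP orientation; "contact_force": force on the tool from outside, world axes, zero at the start; "wrist_torque": the same for the moment, N m; "grip_width": opening from 0.0 (shut) to 1.0 (fully open).
Only numpy, scipy, OpenCV 4.12 (cv2) and the standard library are available. Lean on these libraries where they do the work, as an engineer would, in place of code of your own. Each camera call takes 0.05 s, during which the arm holds its last target. There are 200 camera calls.

### The job

The setting ring goes out for calibration: first swing the lid of its black case over and press it down until both halves are seated edge to edge. Then squeeze the red safety catch of the grey transit carrier fully home, squeeze the yellow catch on the carrier's gate to free it, and swing the gate out past its detent to about a right angle. Finish there still gripping the yellow catch, squeezed, and holding the gate wide open so that a colleague can slide the case in; leave the things lying about where they are.

Things in the scene. Friction and masses are not known exactly. Their poses are not given: they have to be found in the camera images.
- case_lid (a joint): angle of the case's lid, rad: 0 shut and seated, 1.6 upright, starts between 1.55 and 1.95 (leaning back). The stiff hinge stays where it is left (0.10 N m). At 0.07 the lid's nose lands on the sprung clasp; about 10 N down near the lid's free edge snaps it past, and it stays shut.
- lid_hinge (a point): middle of the lid's hinge axis, 22 mm above the bench. The black case is 112 mm along the hinge and 100 mm across, 40 mm high when shut, and does not move on the bench; a black setting ring lies snug in the foam of its lower half. Axes turn with the lid: x along the hinge, y from the hinge to the lid's free edge, z out of the lid's outer face (up when shut).
- lid_edge (a point): middle of the lid's free edge on its outer face: 100 mm from the hinge axis along the lid's y, 18 mm along its z (the lid is a shell 18 mm deep). Axes as lid_hinge.
- carrier: grey three-walled tray, 190 x 222 mm, walls 62 mm high, fixed; origin under its centre on the bench, z up. Its open -y side is closed by the gate, which is hinged at the +x end. On the outside of its -x wall sits the red safety catch, at the -x end of the gate the yellow catch.
- safety_grip (a point): middle of the red safety catch once squeezed, carrier axes. Two upright red tabs, 6 mm thick along x, 24 mm wide along y, standing from 64 to 100 mm above the bench with this point at 84 mm. The tab on the -x side is fixed; the one on the +x side slides. Over both: 42 mm free, 30 mm squeezed. Bracket and carrier wall below reach up to 62 mm, so fingertips stay above 64 mm; 25 mm and more are free round the tabs.
- safety_trigger (a point): middle of the outer (+x) face of the sliding red tab, 84 mm above the bench.
- safety_catch (a joint): travel of the red sliding tab towards the fixed one, m: 0 locked, 0.012 fully squeezed. It takes about 4 N and stays where it is left. From 0.009 its claw is clear of the gate; before that the gate is blocked whatever the yellow catch does.
- gate_grip (a point): middle of the yellow catch once squeezed, 84 mm above the bench, 124 mm from the hinge axis. Axes turn with the gate: x from the gate's free end to the hinge, y into the carrier when shut, z up. Two upright yellow tabs on the gate's top rail (60 mm high), 6 mm thick along x, 24 mm wide along y, from 62 to 100 mm above the bench: the +x tab is fixed to the gate, the -x tab slides. Over both: 42 mm free, 30 mm squeezed.
- gate_trigger (a point): middle of the outer (-x) face of the sliding yellow tab, 84 mm above the bench.
- gate_catch (a joint): travel of the yellow sliding tab towards the fixed one, m: 0 bolted, 0.012 fully squeezed. A spring returns it (4.5 N at rest, 7.5 N fully in). The bolt leaves its strike at about 0.009 and must be held there until the gate has moved 0.15 rad.
- gate_hinge (a point): on the gate's upright hinge axis, 60 mm above the bench. Axes as gate_grip.
- gate (a joint): angle of the gate, rad: 0 shut, grows as the free end swings out to the carrier's -y side (anticlockwise from above), stop at 1.62. A spring pulls it shut (3 N at the catch when wide). The detent, a sprung ball, is felt from 0.35 to 0.85 and takes about 5 N at the catch; a gate let go beyond it falls back slowly to rest on it at about 0.8.
- dial: dial indicator, 138 x 57 x 22 mm, already packed at the back of the carrier; leave alone.
- mouse: black computer mouse, 92 x 60 x 32 mm, on the right of the bench; leave alone.
- magnet: black pot magnet with a knob, 43 mm across, 37 mm high; leave alone.
- plug: black round cable connector with a white band, standing upright, 22 mm across, 46 mm high, at the front right; leave alone.
- clip: orange clip, 33 x 60 x 26 mm, at the front of the bench; leave alone.
- bolt: hex bolt standing on its head, 41 mm high, behind the work; leave alone.
- nut: hex nut, 20 mm, lying beside the bolt; leave alone.

How it is judged:
On the way, in this order (a step that is already met when the one before it is completed fails the run):
1. the case is shut, its halves seated edge to edge (value of joint case_lid below 0.02 rad), for 0.2 s.
2. the red safety catch is squeezed home with the gate still shut (value of joint safety_catch above 0.0095 m and value of joint gate below 0.1 rad), for 0.1 s.
3. the yellow catch is squeezed with the gate still shut (value of joint gate_catch above 0.0095 m and value of joint gate below 0.1 rad), for 0.05 s.
4. the gate has been swung past its detent (value of joint gate above 0.95 rad), for 0.1 s.
At the end, for the whole second after the job is handed in: Gate held at more than 1.3 rad and still, by fingers that press on it with over 3 N and keep its yellow catch squeezed beyond 8 mm; the red catch still withdrawn beyond 9 mm; the case still shut within 0.02 rad (2 mm at the edge) (value of joint gate above 1.3 rad and velocity of joint gate between -0.1 and 0.1 rad/s and value of joint gate_catch above 0.008 m and contact force between the fingers and gate above 3 N and value of joint safety_catch above 0.009 m and value of joint case_lid below 0.02 rad); the arm keeps its last pose, push and grip.
It fails at once if a thing lying about, or the packed dial, is moved by more than 25 mm (distance of any of dial, mouse, magnet, plug, clip, bolt, nut from where it was at the start of the episode above 0.025 m).
It also fails if it takes over 58 s, if anything falls off the work surface, if the arm or the gripper's body presses on something with over 40 N, if the wrist force passes 120 N, or if a joint passes its speed limit or range.

## Working session

There is one attempt and no reset: what is moved stays moved. The work goes in short steps, Python scripts to look and compute and a shell command to move; the robot and the scene stay as the last step left them, time stands still between calls to the robot, and variables do not carry over. Pictures are saved under pics/ and viewed, about 8 in all and at most 12, crops included, and the job is handed in when it is done.

```bash
ls; mkdir -p pics
cat > h.py <<'E'
import numpy as np,cv2
from scipy.spatial.transform import Rotation as R
from cell import manip
def cap(name,fn):
    c=manip.capture(name); cv2.imwrite('pics/'+fn+'.png',c['frame'])
    np.savez('pics/'+fn,**{k:np.array(v) for k,v in c.items()}); return c
def ray(c,u,v):
    K=np.array([[c['fx'],0,c['cx']],[0,c['fy'],c['cy']],[0,0,1]],float)
    d=np.array([(u-c['cx'])/c['fx'],(v-c['cy'])/c['fy']]); p=d.copy()
    for _ in range(30): p=d/(1+c['k1']*(p@p))
    T=np.array(c['world_to_cam']); Rt=T[:3,:3]
    return -Rt.T@T[:3,3], Rt.T@np.array([p[0],-p[1],-1.])
def onz(c,u,v,z):
    o,d=ray(c,u,v); return o+d*(z-o[2])/d[2]
def tri(*a):
    A=np.zeros((3,3));b=np.zeros(3);rs=[]
    for c,u,v in a:
        o,d=ray(c,u,v);d=d/np.linalg.norm(d);P=np.eye(3)-np.outer(d,d);A+=P;b+=P@o;rs.append((P,o))
    x=np.linalg.solve(A,b);return x,[np.linalg.norm(P@(x-o)) for P,o in rs]
def proj(c,X):
    T=np.array(c['world_to_cam']);q=T[:3,:3]@np.array(X)+T[:3,3];s=np.array([q[0],-q[1]])/-q[2]
    s=s*(1+c['k1']*(s@s));return np.array([c['fx']*s[0]+c['cx'],c['fy']*s[1]+c['cy']])
def load(fn): return dict(np.load('pics/'+fn+'.npz'))
E
python3 - <<'E'
from h import *
for n in('scene','side'):
    c=cap(n,n+'0'); print(n,c['fx'],c['k1'],np.round(-c['world_to_cam'][:3,:3].T@c['world_to_cam'][:3,3],3))
    cv2.imwrite('pics/%s0b.png'%n,cv2.resize(c['frame'],(800,600),interpolation=cv2.INTER_CUBIC))
print(manip.state(),manip.tip_extent)
E
```

```text
pics
scene 504.4428457081087 -0.046037634002149226 [-0.854 -0.851  1.08 ]
side 434.43071917719385 -0.02446482416726725 [-0.006 -0.979  0.808]
{'clock': 0.1, 'joint_positions': array([-1.27049653,  0.59206424,  0.04830189,  1.60971886, -0.03331171,
        0.9427017 , -0.03368602]), 'qd': array([-0.00012372, -0.00214921,  0.0012837 , -0.00076693,  0.00266096,
        0.00060931,  0.00184049]), 'joint_efforts': array([ 4.87167912e-03, -5.49996328e+01,  1.55352820e+00, -1.98827201e+01,
        9.75776115e-03,  3.79623423e-03, -1.47221431e-05]), 'ee_pos': array([0.27789333, 0.66885116, 0.25221925]), 'ee_rot': array([ 2.61198378,  1.74336068, -0.00262844]), 'contact_force': array([-0.63415177, -0.35285087, -0.39247564]), 'wrist_torque': array([0.00592684, 0.04009466, 0.00473709]), 'grip_width': 0.9975288297121899} 0.022
```

View pics/scene0b.png

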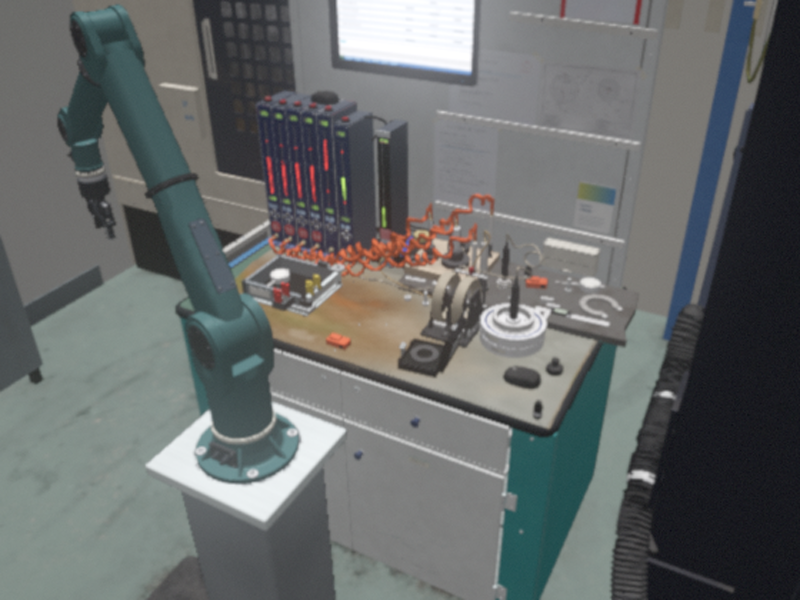

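View pics/side0b.png

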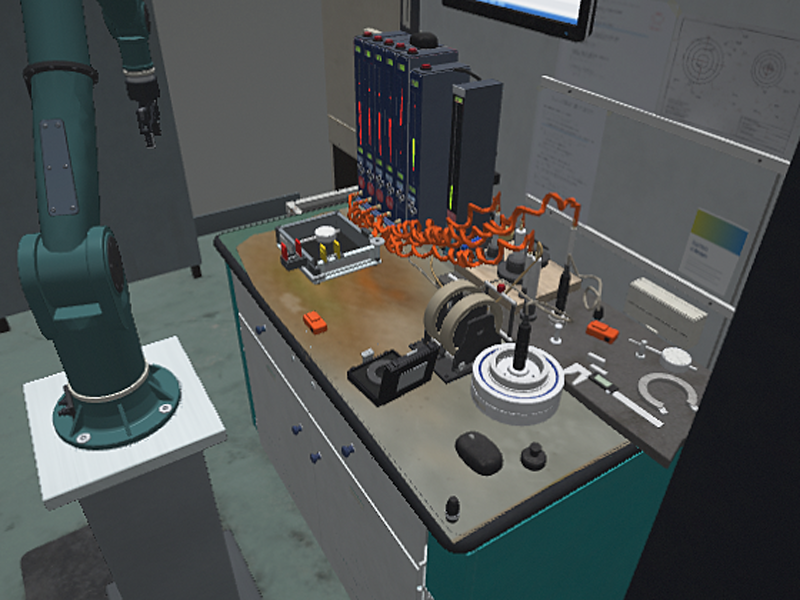

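The two views show the case at scene (425,355) and side (395,370), and the carrier at scene (292,285) and side (330,250). The clip, mouse, magnet and plug are also in view. I'll zoom in on the case and carrier in one montage.

Run:
```python
from h import *
a=load('scene0')['frame'];b=load('side0')['frame']
def cr(f,u,v,w,h): return cv2.resize(f[v:v+h,u:u+w],(400,300),interpolation=cv2.INTER_CUBIC)
# 80x60 crops scale 5
m=np.vstack([np.hstack([cr(a,165,165,80,60),cr(a,260,215,80,60)]),np.hstack([cr(b,190,140,80,60),cr(b,235,230,80,60)])])
cv2.imwrite('pics/m1.png',m)
s=load('scene0');d=load('side0')
print('case front', onz(d,275,262,.02),onz(s,298,247,.02))
print('carrier',onz(s,204,200,.05),onz(d,231,175,.05))
```

```text
case front [ 0.46621206 -0.21175886  0.02      ] [ 0.45972018 -0.20186844  0.02      ]
carrier [0.53676892 0.26116695 0.05      ] [0.55638535 0.23108147 0.05      ]
```

View pics/m1.png

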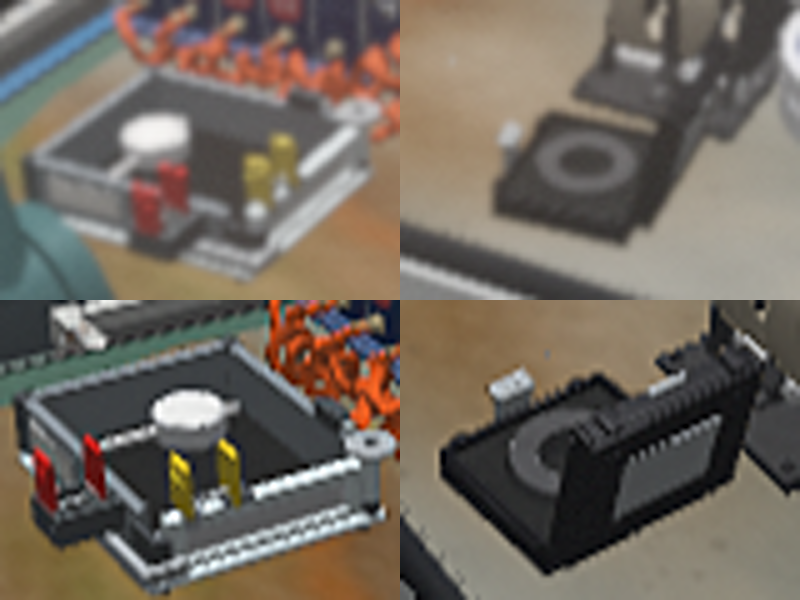

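The montage (5x) shows the red tabs' tops at scene (145,185) and (173,168), and at side (43,152) and (93,137). The yellow tabs' tops are at scene (258,158) and (285,138), and at side (180,156) and (230,142). The lid stands on the case's -y side. I'll triangulate these coarsely and plan a wrist camera look.

```bash
cat >> h.py <<'E'
def plan(pos,yaw=None,Rm=None):
    """rows needed: shift in current tool frame (mm) and turn rotvec in tool frame"""
    s=manip.state(); R0=R.from_rotvec(s['ee_rot'])
    d=R0.inv().apply(np.array(pos)-s['ee_pos'])*1000
    if Rm is None: Rm=R.from_euler('z',yaw).as_matrix()@np.diag([1,-1,-1.])
    w=(R0.inv()*R.from_matrix(Rm)).as_rotvec()
    print('now',np.round(s['ee_pos'],4),'shift mm',np.round(d,1),'|',round(np.linalg.norm(d),1),'turn',np.round(w,3),'F',np.round(s['contact_force'],1),'grip',round(s['grip_width'],3),'t',s['clock'])
E
python3 - <<'E'
from h import *
s=load('scene0');d=load('side0')
f=lambda c,o,x,y:(c,o[0]+(x+.5)/5-.5,o[1]+(y+.5)/5-.5)
for n,a,b in [('r-',(145,185),(43,152)),('r+',(173,168),(93,137)),('y-',(258,158),(180,156)),('y+',(285,138),(230,142))]:
    print(n,tri(f(s,(165,165),*a),f(d,(190,140),*b)))
o=(235,230)
for n,p,z in [('hb',(148,272),0),('fl',(43,155),.022),('hb2',(335,170),0.02)]: print(n,onz(*f(d,o,*p),z))
o=(260,215)
for n,p,z in [('fl',(97,190),.022),('fr',(228,240),.0),('bl',(150,112),.022)]: print(n,onz(*f(s,o,*p),z))
plan([.5,.2,.35],0)
E
python3 - <<'E'
from h import *
c=cap('wrist','w0'); T=c['world_to_cam']; st=manip.state()
R0=R.from_rotvec(st['ee_rot']); o=-T[:3,:3].T@T[:3,3]
print('cam in tool',R0.inv().apply(o-st['ee_pos']),'look',R0.inv().apply(-T[2,:3]),'up',R0.inv().apply(T[1,:3]),c['fx'])
E
```

```text
r- (array([0.43947866, 0.23455038, 0.1016191 ]), [np.float64(0.00034317060620264023), np.float64(0.0003431706062025346)])
r+ (array([0.47557113, 0.23509511, 0.10009342]), [np.float64(0.0024334609266849715), np.float64(0.0024334609266849104)])
y- (array([0.51449105, 0.18151126, 0.10145567]), [np.float64(0.0010307325537008234), np.float64(0.0010307325537009166)])
y+ (array([0.55141431, 0.18118747, 0.10116501]), [np.float64(0.0014580661142840933), np.float64(0.0014580661142841597)])
hb [ 4.08149244e-01 -2.52152239e-01  1.11022302e-16]
fl [ 0.39364573 -0.16352908  0.022     ]
hb2 [ 0.52467622 -0.2550682   0.02      ]
fl [ 0.39660121 -0.15886232  0.022     ]
fr [ 0.41331292 -0.2532289   0.        ]
bl [ 0.49895587 -0.14779274  0.022     ]
now [0.2779 0.6689 0.2522] shift mm [-348.  385.  -97.] | 527.9 turn [1.000e-03 2.000e-03 1.177e+00] F [-0.6 -0.4 -0.4] grip 0.998 t 0.1
cam in tool [-9.24101841e-05 -6.69237541e-02 -1.20424956e-01] look [-5.80856948e-04  2.65985929e-01  9.63976736e-01] up [-1.47693362e-04 -9.63976911e-01  2.65985888e-01] 335.1836116105172
```

Triangulated tab heights come out at 0.100–0.102, as expected, and the carrier yaw is about 0. I'll turn the tool to yaw 0, then go over the carrier for a wrist look.

```bash
python3 -m handwheel '[{"az":0.18,"dz":-10},{"az":0.18,"dz":-10},{"az":0.18,"dz":-10},{"az":0.18,"dz":-10},{"az":0.18,"dz":-10}]'
python3 -m handwheel '[{"az":0.18},{"az":0.097},{"dx":27,"dy":48},{"dx":27,"dy":48},{"dx":27,"dy":48}]'
python3 -m handwheel '[{"dx":27,"dy":48},{"dx":27,"dy":48},{"dx":27,"dy":48},{"dx":27,"dy":48},{"dx":27,"dy":48}]'
python3 -m handwheel '[{"dx":6,"dy":5},{},{}]'
python3 - <<'E'
from h import *
c=cap('wrist','w1'); cv2.imwrite('pics/w1b.png',cv2.resize(c['frame'],(800,600),interpolation=cv2.INTER_CUBIC))
plan([.5,.28,.3],0)
E
```

```text
now [0.278  0.6691 0.2526] shift mm [-274.2  354.3  -47. ] | 450.5 turn [1.000e-03 1.000e-03 1.177e+00] F [0.6 0.3 0.6] grip 1.0 t 0.2invalid input
invalid input
invalid input
invalid input
```

View pics/w1b.png

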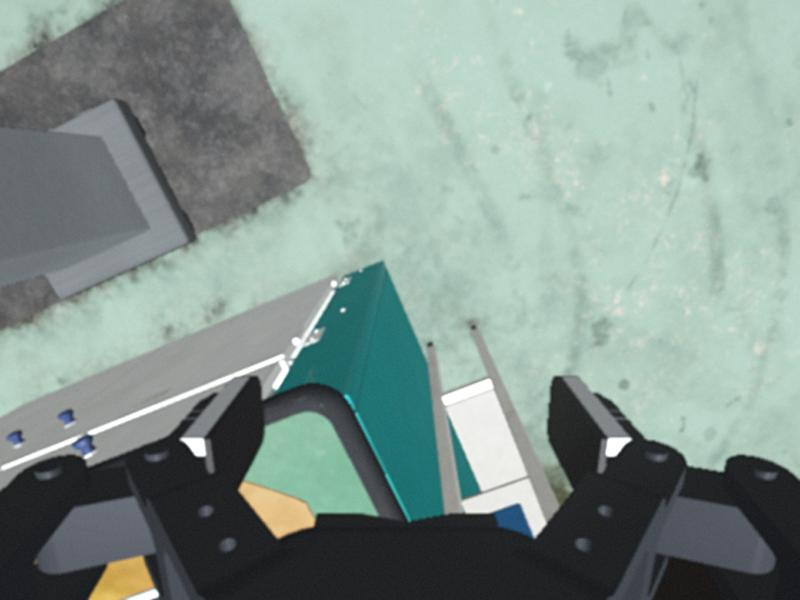

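No motion happened: that picture shows only floor because the rows were refused as "invalid input". All seven keys seem to be required.

```bash
python3 -m handwheel '[{"ax":0,"ay":0,"az":0.18,"dx":0,"dy":0,"dz":-10,"gripper":1},{"ax":0,"ay":0,"az":0.18,"dx":0,"dy":0,"dz":-10,"gripper":1},{"ax":0,"ay":0,"az":0.18,"dx":0,"dy":0,"dz":-10,"gripper":1},{"ax":0,"ay":0,"az":0.18,"dx":0,"dy":0,"dz":-10,"gripper":1},{"ax":0,"ay":0,"az":0.18,"dx":0,"dy":0,"dz":-10,"gripper":1}]'
python3 -m handwheel '[{"ax":0,"ay":0,"az":0.18,"dx":0,"dy":0,"dz":0,"gripper":1},{"ax":0,"ay":0,"az":0.097,"dx":0,"dy":0,"dz":0,"gripper":1},{"ax":0,"ay":0,"az":0,"dx":27,"dy":48,"dz":0,"gripper":1},{"ax":0,"ay":0,"az":0,"dx":27,"dy":48,"dz":0,"gripper":1},{"ax":0,"ay":0,"az":0,"dx":27,"dy":48,"dz":0,"gripper":1}]'
python3 -m handwheel '[{"ax":0,"ay":0,"az":0,"dx":27,"dy":48,"dz":0,"gripper":1},{"ax":0,"ay":0,"az":0,"dx":27,"dy":48,"dz":0,"gripper":1},{"ax":0,"ay":0,"az":0,"dx":27,"dy":48,"dz":0,"gripper":1},{"ax":0,"ay":0,"az":0,"dx":27,"dy":48,"dz":0,"gripper":1},{"ax":0,"ay":0,"az":0,"dx":27,"dy":48,"dz":0,"gripper":1}]'
python3 -m handwheel '[{"ax":0,"ay":0,"az":0,"dx":6,"dy":5,"dz":0,"gripper":1},{"ax":0,"ay":0,"az":0,"dx":0,"dy":0,"dz":0,"gripper":1}]'
python3 - <<'E'
from h import *
plan([.5,.28,.3],0)
c=cap('wrist','w1'); cv2.imwrite('pics/w1b.png',cv2.resize(c['frame'],(800,600),interpolation=cv2.INTER_CUBIC))
E
```

```text
clock: 0.82
ee_pos: [0.2779, 0.6693, 0.3033]
ee_rot: [3.112, 0.425, -0.001]
contact_force: [-1.4, 0.3, -0.5]
grip_width: 0.999
clock: 1.45
ee_pos: [0.3598, 0.524, 0.3031]
ee_rot: [3.141, 0.001, 0.0]
contact_force: [1.0, 0.1, -0.5]
grip_width: 1.002
clock: 2.08
ee_pos: [0.4948, 0.284, 0.3034]
ee_rot: [-3.141, -0.001, -0.0]
contact_force: [-0.3, 0.3, 1.0]
grip_width: 1.0
clock: 2.33
ee_pos: [0.5004, 0.2805, 0.3033]
ee_rot: [-3.141, 0.002, 0.0]
contact_force: [0.2, 0.6, -0.5]
grip_width: 1.001
now [0.5004 0.2805 0.3033] shift mm [-0.4  0.5  3.3] | 3.4 turn [-0.     0.    -0.001] F [ 0.2  0.6 -0.5] grip 1.001 t 2.325
```

```bash
python3 -m handwheel '[{"ax":0,"ay":0,"az":0,"dx":-4,"dy":60,"dz":2,"gripper":1},{"ax":0,"ay":0,"az":0,"dx":-4,"dy":60,"dz":2,"gripper":1},{"ax":0,"ay":0,"az":0,"dx":-4,"dy":60,"dz":2,"gripper":1},{"ax":0,"ay":0,"az":0,"dx":-4,"dy":60,"dz":2,"gripper":1},{"ax":0,"ay":0,"az":0,"dx":-4,"dy":60,"dz":2,"gripper":1}]'
python3 -m handwheel '[{"ax":0,"ay":0,"az":0,"dx":-4,"dy":60,"dz":2,"gripper":1},{"ax":0,"ay":0,"az":0,"dx":-4,"dy":60,"dz":2,"gripper":1},{"ax":0,"ay":0,"az":0,"dx":-4,"dy":60,"dz":2,"gripper":1},{"ax":0,"ay":0,"az":0,"dx":-8,"dy":60,"dz":2,"gripper":1},{"ax":0,"ay":0,"az":0,"dx":0,"dy":0,"dz":0,"gripper":1}]'
python3 - <<'E'
from h import *
plan([.46,-.26,.285],0)
c=cap('wrist','w2')
a=load('w1')['frame'];b=c['frame']
m=np.hstack([cv2.resize(a[:,140:420],(400,600)),cv2.resize(b[:,140:420],(400,600))]);cv2.imwrite('pics/m2.png',m)
E
```

```text
clock: 3.0
ee_pos: [0.4802, -0.0187, 0.2933]
ee_rot: [-3.141, -0.008, -0.001]
contact_force: [0.8, -1.0, -0.3]
grip_width: 1.0
clock: 3.62
ee_pos: [0.4596, -0.2635, 0.2857]
ee_rot: [3.139, -0.01, 0.001]
contact_force: [-0.1, 0.8, -0.4]
grip_width: 1.001
now [ 0.4596 -0.2635  0.2857] shift mm [ 0.3 -3.5  0.6] | 3.6 turn [ 0.003 -0.    -0.006] F [-0.1  0.8 -0.4] grip 1.001 t 3.625
```

View pics/m2.png

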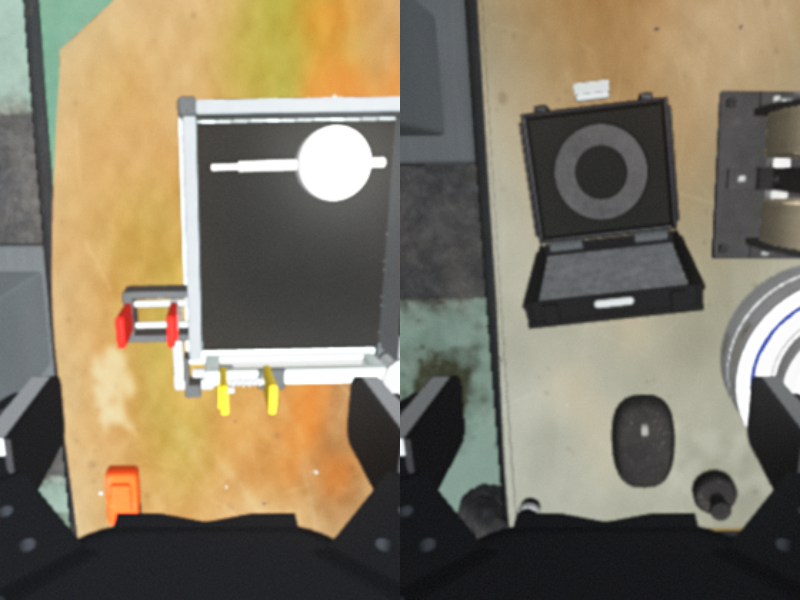

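The left half (carrier) shows the red tabs at about (124,325) and (173,324), and the yellow tabs at (224,390) and (271,388). The right half (case) shows the lower-half corners at (521,115), (668,98), (538,240) and (678,228). The lid's outer free edge runs (529,326)–(703,308), and the mouse is at (643,440). Next I'll compute the case frame, lid angle and catches.

Run:
```python
from h import *
from scipy.optimize import least_squares
a=load('w1');b=load('w2');s=load('scene0');d=load('side0')
k=560/800*2*.5/.49*.7; k=280/400
P=lambda x,y:(140+(x%400+.5)*k-.5,(y+.5)*k-.5)
for n,p,z in [('fl',(521,115),.022),('fr',(668,98),.022),('hl',(538,240),.022),('hr',(678,228),.022),('mouse top',(643,395),.02),('mouse bot',(643,486),.02)]:
    print(n,np.round(onz(b,*P(*p),z),4))
# unknown: cx,cy of hinge mid, yaw, theta ; fit corners
obs=[((521,115),0),((668,98),0),((529,326),1),((703,308),1)]
def pts(q):
    H=np.array([q[0],q[1],.022]);x=np.array([np.cos(q[2]),np.sin(q[2]),0]);y=np.array([-x[1],x[0],0]);z=np.array([0,0,1.])
    t=q[3];ly=np.cos(t)*y+np.sin(t)*z;lz=-np.sin(t)*y+np.cos(t)*z
    return [H-.056*x+.1*y,H+.056*x+.1*y,H-.056*x+.1*ly+.018*lz,H+.056*x+.1*ly+.018*lz]
r=lambda q:np.concatenate([proj(b,X)-P(*o[0]) for X,o in zip(pts(q),obs)])
q=least_squares(r,[.46,-.25,.1,1.7]);print(np.round(q.x,4),np.round(q.fun,1))
print('side proj of lid top corners',[np.round((proj(d,X)-[235,230])*5+[400,300]) for X in pts(q.x)])
f=lambda c,o,x,y:(c,o[0]+(x+.5)/5-.5,o[1]+(y+.5)/5-.5)
for n,A,B,C in [('r-',(145,185),(43,152),None),('r+',(173,168),(93,137),None)]: pass
# tabs: outer vertical mid of tops in wrist at z .1
for n,p in [('r- outer low',(117,345)),('r- top mid',(124,308)),('r+ topmid',(173,306)),('y- top',(224,412)),('y+ top',(273,411)),('gatepost hinge',(393,375))]:
    print(n,np.round(onz(a,*P(*p),.1),4))
cv2.imwrite('pics/m3.png',cv2.resize(a['frame'][190:300,210:410],(800,440),interpolation=cv2.INTER_CUBIC))
```

```text
fl [ 0.3971 -0.1559  0.022 ]
fr [ 0.5078 -0.1446  0.022 ]
hl [ 0.406  -0.2507  0.022 ]
hr [ 0.5183 -0.2418  0.022 ]
mouse top [ 0.4927 -0.3891  0.02  ]
mouse bot [ 0.4942 -0.4836  0.02  ]
[ 0.4626 -0.2497  0.1017  1.766 ] [-0.4 -0.   0.4 -0.1 -0.6  0.2  0.6  0. ]
side proj of lid top corners [array([439., 443.]), array([601., 366.]), array([589., 442.]), array([764., 356.])]
r- outer low [0.4369 0.2266 0.1   ]
r- top mid [0.4433 0.2543 0.1   ]
r+ topmid [0.4779 0.2558 0.1   ]
y- top [0.5145 0.1731 0.1   ]
y+ top [0.5512 0.1738 0.1   ]
gatepost hinge [0.6388 0.2027 0.1   ]
```

View pics/m3.png

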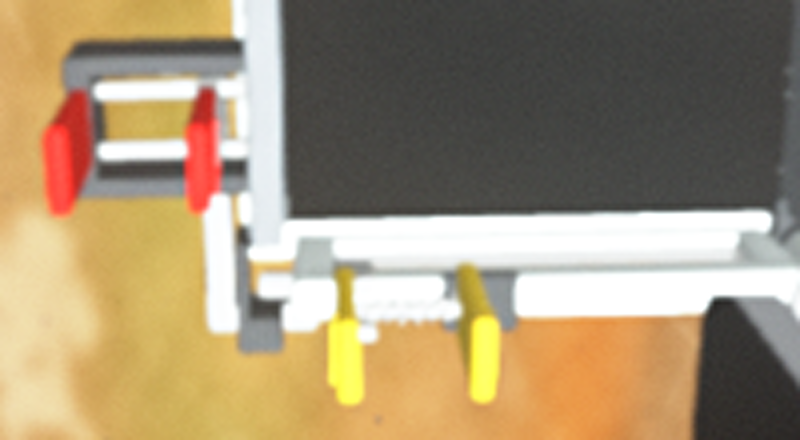

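The fit is good: the lid corners predicted in the side view land within a few pixels. This gives hinge (0.4626,-0.2497), yaw 0.10 and lid angle 1.77. The last crop shows the yellow top faces at about (348,362) and (484,358), with the red tabs at (60,165) and (198,150). I'll now close the fingers and go down behind the lid.

```bash
python3 -m handwheel '[{"ax":0,"ay":0,"az":-0.1,"dx":6,"dy":34,"dz":0,"gripper":0},{"ax":0,"ay":0,"az":0,"dx":0,"dy":34,"dz":0,"gripper":0},{"ax":0,"ay":0,"az":0,"dx":0,"dy":0,"dz":55,"gripper":0},{"ax":0,"ay":0,"az":0,"dx":0,"dy":0,"dz":45,"gripper":0},{"ax":0,"ay":0,"az":0,"dx":0,"dy":0,"dz":20,"gripper":0}]'
python3 - <<'E'
from h import *
plan([.4707,-.3293,.107],.1017)
a=load('w1')
for n,p in [('y-',(348,366)),('y+',(484,358)),('r-',(60,165)),('r+',(198,155))]:
    print(n,np.round(onz(a,210+(p[0]+.5)/4-.5,190+(p[1]+.5)/4-.5,.1),4))
E
```

```text
clock: 4.3
ee_pos: [0.4704, -0.3224, 0.1623]
ee_rot: [-3.132, -0.166, 0.005]
contact_force: [-0.6, -0.1, -0.3]
grip_width: -0.001
now [ 0.4704 -0.3224  0.1623] shift mm [-0.3  7.2 55.3] | 55.7 turn [-0.005  0.003  0.004] F [-0.6 -0.1 -0.3] grip -0.001 t 4.3
y- [0.5144 0.1815 0.1   ]
y+ [0.5505 0.1837 0.1   ]
r- [0.4405 0.238  0.1   ]
r+ [0.4757 0.2406 0.1   ]
```

```bash
python3 -m handwheel '[{"ax":0,"ay":0,"az":0,"dx":0,"dy":0,"dz":42,"gripper":0},{"ax":0,"ay":0,"az":0,"dx":0,"dy":-18,"dz":0,"gripper":0},{"ax":0,"ay":0,"az":0,"dx":0,"dy":-15,"dz":0,"gripper":0},{"ax":0,"ay":0,"az":0,"dx":0,"dy":-15,"dz":0,"gripper":0},{"ax":0,"ay":0,"az":0,"dx":0,"dy":-15,"dz":0,"gripper":0}]'
python3 -m handwheel '[{"ax":0,"ay":0,"az":0,"dx":0,"dy":-15,"dz":0,"gripper":0},{"ax":0,"ay":0,"az":0,"dx":0,"dy":-15,"dz":0,"gripper":0},{"ax":0,"ay":0,"az":0,"dx":0,"dy":-15,"dz":2,"gripper":0},{"ax":0,"ay":0,"az":0,"dx":0,"dy":-8,"dz":5,"gripper":0},{"ax":0,"ay":0,"az":0,"dx":0,"dy":-8,"dz":6,"gripper":0}]'
python3 - <<'E'
from h import *
H=np.array([.4626,-.2497,.022]);y=np.array([-.1015,.995,0]);p=manip.state()['ee_pos']-H
print('y_l',p@y,'x_l',p@[.995,.1015,0],'z',p[2]+.022,manip.state()['contact_force'])
E
```

```text
clock: 4.92
ee_pos: [0.4645, -0.264, 0.1248]
ee_rot: [3.136, 0.158, 0.005]
contact_force: [0.4, -2.0, 1.7]
grip_width: 0.002
clock: 5.55
ee_pos: [0.4569, -0.203, 0.1099]
ee_rot: [-3.137, -0.157, 0.001]
contact_force: [0.5, -0.9, 2.0]
grip_width: -0.0
y_l 0.04699696606983791 x_l -0.0009051398128669431 z 0.10986104882743103 [ 0.48263031 -0.89412277  1.98665282]
```

```bash
python3 -m handwheel '[{"ax":0,"ay":0,"az":0,"dx":0,"dy":-8,"dz":7,"gripper":0},{"ax":0,"ay":0,"az":0,"dx":0,"dy":-8,"dz":7,"gripper":0},{"ax":0,"ay":0,"az":0,"dx":0,"dy":-8,"dz":9,"gripper":0},{"ax":0,"ay":0,"az":0,"dx":0,"dy":-6,"dz":9,"gripper":0},{"ax":0,"ay":0,"az":0,"dx":0,"dy":-2,"dz":7,"gripper":0}]'
python3 -m handwheel '[{"ax":0,"ay":0,"az":0,"dx":0,"dy":0,"dz":4,"gripper":0},{"ax":0,"ay":0,"az":0,"dx":0,"dy":0,"dz":2,"gripper":0},{"ax":0,"ay":0,"az":0,"dx":0,"dy":0,"dz":0,"gripper":0}]'
python3 - <<'E'
from h import *
H=np.array([.4626,-.2497,.022]);y=np.array([-.1015,.995,0]);p=manip.state()['ee_pos']-H
print('y_l',p@y,'x_l',p@[.995,.1015,0],'z',p[2]+.022,manip.state()['contact_force'])
E
```

```text
clock: 6.18
ee_pos: [0.4537, -0.1712, 0.0705]
ee_rot: [-3.137, -0.158, 0.001]
contact_force: [0.2, -0.5, 1.2]
grip_width: 0.005
clock: 6.55
ee_pos: [0.454, -0.1721, 0.0652]
ee_rot: [-3.138, -0.157, -0.0]
contact_force: [-1.7, -0.5, 0.2]
grip_width: -0.0
y_l 0.0780889583000066 x_l -0.0006404225686962757 z 0.06522898165523945 [-1.74572584 -0.4984905   0.20777491]
```

```bash
for i in 1 2 3; do python3 -m handwheel '[{"ax":0,"ay":0,"az":0,"dx":0,"dy":0,"dz":2,"gripper":0},{"ax":0,"ay":0,"az":0,"dx":0,"dy":0,"dz":0,"gripper":0}]' | egrep 'ee_pos|force'; done
```

```text
ee_pos: [0.454, -0.1725, 0.0632]
contact_force: [0.2, -0.5, 0.1]
ee_pos: [0.4541, -0.1725, 0.0624]
contact_force: [-1.7, 1.2, 13.4]
ee_pos: [0.4542, -0.1725, 0.0621]
contact_force: [-4.3, 1.8, 33.0]
```

The lid is hard down at tip z = 0.040, its seated height, with 33 N. I'll lift, turn back to yaw 0 and go over the carrier.

```bash
python3 -m handwheel '[{"ax":0,"ay":0,"az":0,"dx":0,"dy":0,"dz":-40,"gripper":0},{"ax":0,"ay":0,"az":0.1,"dx":0,"dy":0,"dz":-60,"gripper":0.5},{"ax":0,"ay":0,"az":0,"dx":10,"dy":-30,"dz":-60,"gripper":1},{"ax":0,"ay":0,"az":0,"dx":10,"dy":-55,"dz":-20,"gripper":1},{"ax":0,"ay":0,"az":0,"dx":10,"dy":-60,"dz":0,"gripper":1}]'
python3 -m handwheel '[{"ax":0,"ay":0,"az":0,"dx":0,"dy":-60,"dz":0,"gripper":1},{"ax":0,"ay":0,"az":0,"dx":0,"dy":-60,"dz":0,"gripper":1},{"ax":0,"ay":0,"az":0,"dx":0,"dy":-50,"dz":0,"gripper":1},{"ax":0,"ay":0,"az":0,"dx":0,"dy":0,"dz":0,"gripper":1}]'
python3 - <<'E'
from h import *
plan([.484,.14,.25],0)
a=cap('wrist','w3');d=cap('side','side1')
for n,p in [('y',(.533,.182,.1)),('r',(.457,.237,.1))]: print(n,proj(a,p))
u,v=proj(a,(.50,.205,.1)).astype(int);u0,v0=max(u-80,0),max(v-60,0);print(u0,v0)
A=cv2.resize(a['frame'][v0:v0+120,u0:u0+160],(800,600),interpolation=cv2.INTER_CUBIC)[:,:]
B=cv2.resize(d['frame'][230:290,235:315],(400,300),interpolation=cv2.INTER_CUBIC)
cv2.imwrite('pics/w3b.png',A);cv2.imwrite('pics/s1b.png',B)
E
```

```text
clock: 7.92
ee_pos: [0.485, -0.0288, 0.2368]
ee_rot: [-3.141, 0.003, -0.009]
contact_force: [1.3, -0.3, -0.1]
grip_width: 0.843
clock: 8.43
ee_pos: [0.4829, 0.1457, 0.2341]
ee_rot: [-3.14, -0.014, 0.0]
contact_force: [-0.1, -1.0, 0.3]
grip_width: 0.998
now [0.4829 0.1457 0.2341] shift mm [  1.    5.7 -15.9] | 16.9 turn [-0.001  0.     0.009] F [-0.1 -1.   0.3] grip 0.998 t 8.425
y [349.66875667 162.13662398]
r [248.25259923  84.37616179]
227 70
```

View pics/w3b.png

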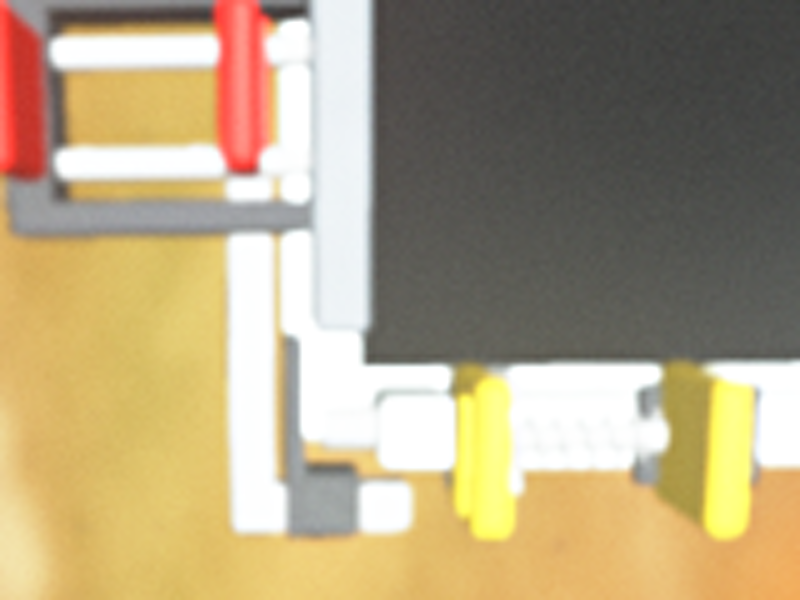

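View pics/s1b.png

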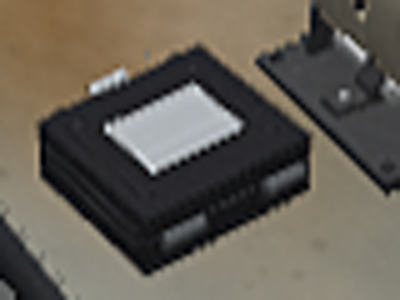

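The case looks evenly shut. In the wrist crop (5x) the yellow top faces are centred at (494,457) and (729,458), and the red sliding tab's top is at about (240,86), lower edge at 168.

Run:
```python
from h import *
a=load('w3');b=load('w1')
f=lambda x,y:(a,227+(x+.5)/5-.5,70+(y+.5)/5-.5)
for n,p in [('y-',(494,457)),('y+',(729,458)),('r+ low',(240,168)),('y- low',(494,540)),('y+ low',(729,540))]:
    print(n,np.round(onz(*f(*p),.1),4))
plan([.452,.236,.20],0)
```

```text
y- [0.5145 0.1827 0.1   ]
y+ [0.5503 0.1829 0.1   ]
r+ low [0.4759 0.2242 0.1   ]
y- low [0.515 0.17  0.1  ]
y+ low [0.5512 0.1703 0.1   ]
now [0.4829 0.1406 0.2344] shift mm [-30.8 -95.5  34.3] | 106.0 turn [0.001 0.    0.001] F [-0.3 -1.1  0.1] grip 1.004 t 8.525
```

```bash
python3 -m handwheel '[{"ax":0,"ay":0,"az":0,"dx":-15,"dy":-48,"dz":0,"gripper":0.8},{"ax":0,"ay":0,"az":0,"dx":-16,"dy":-48,"dz":0,"gripper":0.8},{"ax":0,"ay":0,"az":0,"dx":0,"dy":0,"dz":35,"gripper":0.8},{"ax":0,"ay":0,"az":0,"dx":0,"dy":0,"dz":35,"gripper":0.8},{"ax":0,"ay":0,"az":0,"dx":0,"dy":0,"dz":30,"gripper":0.8}]' 30
python3 - <<'E'
from h import *
plan([.452,.236,.092],0)
E
```

```text
clock: 9.15
ee_pos: [0.4525, 0.2344, 0.1337]
ee_rot: [3.14, -0.005, 0.0]
contact_force: [-0.2, 0.0, -0.0]
grip_width: 0.803
now [0.4525 0.2344 0.1337] shift mm [-0.6 -1.7 41.7] | 41.7 turn [ 0.001 -0.    -0.003] F [-0.2  0.  -0. ] grip 0.803 t 9.15
```

```bash
python3 -m handwheel '[{"ax":0,"ay":0,"az":0,"dx":0,"dy":0,"dz":20,"gripper":0.8},{"ax":0,"ay":0,"az":0,"dx":0,"dy":0,"dz":20,"gripper":0.8},{"ax":0,"ay":0,"az":0,"dx":0,"dy":0,"dz":0,"gripper":0.5},{"ax":0,"ay":0,"az":0,"dx":0,"dy":0,"dz":0,"gripper":0.2},{"ax":0,"ay":0,"az":0,"dx":0,"dy":0,"dz":0,"gripper":0.2}]'
python3 -m handwheel '[{"ax":0,"ay":0,"az":0,"dx":0,"dy":0,"dz":0,"gripper":0.2},{"ax":0,"ay":0,"az":0,"dx":0,"dy":0,"dz":0,"gripper":0.2},{"ax":0,"ay":0,"az":0,"dx":0,"dy":0,"dz":0,"gripper":0.2}]'
```

```text
clock: 9.78
ee_pos: [0.4507, 0.2344, 0.0959]
ee_rot: [3.141, 0.001, -0.005]
contact_force: [-4.0, -3.4, 7.2]
grip_width: 0.332
clock: 10.15
ee_pos: [0.4507, 0.2344, 0.0958]
ee_rot: [3.14, 0.001, -0.004]
contact_force: [-2.6, -3.5, 6.7]
grip_width: 0.341
```

The grip stopped at 0.34 × 85 ≈ 29 mm over the tabs, so the red catch is fully squeezed (30 mm). I'll release and check the gate hinge axis from the first views.

```bash
python3 -m handwheel '[{"ax":0,"ay":0,"az":0,"dx":0,"dy":0,"dz":0,"gripper":0.8},{"ax":0,"ay":0,"az":0,"dx":0,"dy":0,"dz":0,"gripper":0.8},{"ax":0,"ay":0,"az":0,"dx":0,"dy":0,"dz":-45,"gripper":0.8},{"ax":0,"ay":0,"az":0,"dx":43,"dy":26,"dz":0,"gripper":0.8},{"ax":0,"ay":0,"az":0,"dx":45,"dy":26,"dz":0,"gripper":0.8}]'
python3 - <<'E'
from h import *
plan([.539,.1826,.094],0)
s=load('scene0');d=load('side0')
f=lambda c,o,x,y:(c,o[0]+(x+.5)/5-.5,o[1]+(y+.5)/5-.5)
print(tri(f(s,(165,165),352,110),f(d,(190,140),368,145)))
a=cap('wrist','w4');d=cap('side','side2')
T=lambda p:cv2.resize(p,(400,300),interpolation=cv2.INTER_CUBIC)
cv2.imwrite('pics/m4.png',np.hstack([T(a['frame']),T(d['frame'][140:200,190:270])]))
E
```

```text
clock: 10.78
ee_pos: [0.5411, 0.186, 0.1405]
ee_rot: [-3.14, -0.006, -0.002]
contact_force: [0.7, -0.1, -0.3]
grip_width: 0.799
now [0.5411 0.186  0.1405] shift mm [-2.1  3.4 46.5] | 46.7 turn [-0.002 -0.001  0.004] F [ 0.7 -0.1 -0.3] grip 0.799 t 10.775
(array([0.6653263 , 0.19345796, 0.0637358 ]), [np.float64(0.0013455718994768529), np.float64(0.0013455718994768826)])
```

View pics/m4.png

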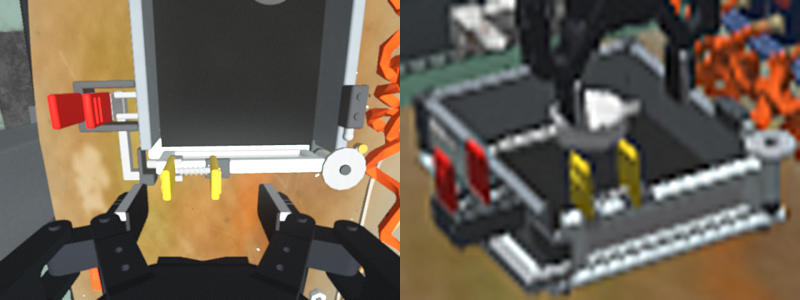

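The red tabs are visibly together and the gate is shut. The hinge disc is at montage (344,170), i.e. wrist pixel (482,238). I'll refine the hinge position with that view.

```bash
python3 - <<'E'
from h import *
a=load('w4');s=load('side0');c=load('scene0')
f=lambda c,o,x,y:(c,o[0]+(x+.5)/5-.5,o[1]+(y+.5)/5-.5)
print(tri((a,482,238),f(c,(165,165),352,110),f(s,(190,140),368,145)))
for z in(.064,.07):print(onz(a,482,238,z))
g=cv2.cvtColor(a['frame'],cv2.COLOR_BGR2GRAY)[200:280,440:530]
ci=cv2.HoughCircles(cv2.resize(g,None,fx=4,fy=4),cv2.HOUGH_GRADIENT,1,200,param1=100,param2=25,minRadius=70,maxRadius=160);print(ci[0][0]/4+[440,200,0])
plan([.539,.1826,.094],0)
E
python3 -m handwheel '[{"ax":0,"ay":0,"az":0,"dx":-2,"dy":3,"dz":25,"gripper":0.8},{"ax":0,"ay":0,"az":0,"dx":0,"dy":0,"dz":22,"gripper":0.8},{"ax":0,"ay":0,"az":0,"dx":0,"dy":0,"dz":0,"gripper":0.5},{"ax":0,"ay":0,"az":0,"dx":0,"dy":0,"dz":0,"gripper":0.2},{"ax":0,"ay":0,"az":0,"dx":0,"dy":0,"dz":0,"gripper":0.2}]' 60
python3 -m handwheel '[{"ax":0,"ay":0,"az":0,"dx":0,"dy":0,"dz":0,"gripper":0.2},{"ax":0,"ay":0,"az":0,"dx":0,"dy":0,"dz":0,"gripper":0.2},{"ax":0,"ay":0,"az":0,"dx":0,"dy":0,"dz":0,"gripper":0.2}]'
```

```text
(array([0.66027925, 0.18611216, 0.06961804]), [np.float64(0.0029967506976071776), np.float64(0.0033519114498850875), np.float64(0.00227049845369023)])
[0.66681705 0.18186208 0.064     ]
[0.66298611 0.18402095 0.07      ]
[477.875      238.625       27.47500038]
now [0.5469 0.1808 0.1413] shift mm [-8.4 -1.8 47.3] | 48.0 turn [ 0.001 -0.009 -0.006] F [-0.  -0.2  0.5] grip 0.801 t 10.875
clock: 11.5
ee_pos: [0.5393, 0.1819, 0.0936]
ee_rot: [-3.141, -0.004, -0.003]
contact_force: [2.6, -0.3, -0.3]
grip_width: 0.314
clock: 11.88
ee_pos: [0.5393, 0.1819, 0.0935]
ee_rot: [-3.141, -0.001, -0.003]
contact_force: [2.8, 0.2, 6.1]
grip_width: 0.31
```

The yellow catch is squeezed, and the hinge at about (0.663,0.183) matches the 124 mm radius. I'll start swinging the gate about it.

```bash
python3 -m handwheel '[{"ax":0,"ay":0,"az":-0.1,"dx":0.6,"dy":12.4,"dz":0,"gripper":0.2},{"ax":0,"ay":0,"az":-0.1,"dx":0.6,"dy":12.4,"dz":0,"gripper":0.2},{"ax":0,"ay":0,"az":-0.1,"dx":0.6,"dy":12.4,"dz":0,"gripper":0.2}]'
cat > g.py <<'E'
from h import *
s=manip.state();r=s['ee_pos'][:2]-[.663,.183]
x=R.from_rotvec(s['ee_rot']).as_matrix()[:,0]
print('gate angle',np.arctan2(-r[1],-r[0]),'r',np.hypot(*r),'yaw',np.arctan2(x[1],x[0]),'tool F',R.from_rotvec(s['ee_rot']).inv().apply(s['contact_force']),s['grip_width'],s['joint_positions'].round(2))
E
python3 g.py
```

```text
clock: 12.25
ee_pos: [0.5453, 0.1468, 0.0935]
ee_rot: [-3.103, -0.472, -0.005]
contact_force: [4.2, 4.0, 2.8]
grip_width: 0.317
gate angle 0.2986599761212374 r 0.12313718022141164 yaw 0.3020984631905234 tool F [ 5.18760781 -2.62931972 -2.81520122] 0.31696422483543873 [-0.59  0.65  0.34  2.09 -0.48  0.47  0.42]
```

```bash
python3 -m handwheel '[{"ax":0,"ay":0,"az":-0.1,"dx":0.6,"dy":12.4,"dz":0,"gripper":0.2},{"ax":0,"ay":0,"az":-0.1,"dx":0.6,"dy":12.4,"dz":0,"gripper":0.2},{"ax":0,"ay":0,"az":-0.1,"dx":0.6,"dy":12.4,"dz":0,"gripper":0.2},{"ax":0,"ay":0,"az":-0.1,"dx":0.6,"dy":12.4,"dz":0,"gripper":0.2}]'
python3 g.py
```

```text
clock: 12.75
ee_pos: [0.5693, 0.1043, 0.0935]
ee_rot: [-2.947, -1.08, -0.007]
contact_force: [3.3, 6.2, 3.5]
grip_width: 0.319
gate angle 0.6987175559895685 r 0.12233358840152958 yaw 0.7025706765750904 tool F [ 6.52456403 -2.57851134 -3.5133641 ] 0.3190702552432124 [-0.42  0.65  0.23  2.05 -0.32  0.47  0.76]
```

```bash
python3 -m handwheel '[{"ax":0,"ay":0,"az":-0.1,"dx":0.6,"dy":12.4,"dz":0,"gripper":0.2},{"ax":0,"ay":0,"az":-0.1,"dx":0.6,"dy":12.4,"dz":0,"gripper":0.2},{"ax":0,"ay":0,"az":-0.1,"dx":0.6,"dy":12.4,"dz":0,"gripper":0.2},{"ax":0,"ay":0,"az":-0.1,"dx":0.6,"dy":12.4,"dz":0,"gripper":0.2}]'
python3 g.py
```

```text
clock: 13.25
ee_pos: [0.6078, 0.0747, 0.0935]
ee_rot: [-2.674, -1.644, -0.008]
contact_force: [3.6, 8.9, 4.3]
grip_width: 0.315
gate angle 1.0992781144367563 r 0.12156547418069208 yaw 1.1025313551627012 tool F [ 9.60590284 -0.8043662  -4.22731214] 0.3151340057774763 [-0.28  0.67  0.13  1.98 -0.17  0.5   1.07]
```

```bash
python3 -m handwheel '[{"ax":0,"ay":0,"az":-0.1,"dx":1,"dy":12.4,"dz":0,"gripper":0.2},{"ax":0,"ay":0,"az":-0.1,"dx":1,"dy":12.4,"dz":0,"gripper":0.2},{"ax":0,"ay":0,"az":-0.1,"dx":1,"dy":12.4,"dz":0,"gripper":0.2},{"ax":0,"ay":0,"az":-0.08,"dx":0.8,"dy":10,"dz":0,"gripper":0.2},{"ax":0,"ay":0,"az":0,"dx":0,"dy":0,"dz":0,"gripper":0.2}]'
python3 -m handwheel '[{"ax":0,"ay":0,"az":0,"dx":0,"dy":0,"dz":0,"gripper":0.2},{"ax":0,"ay":0,"az":0,"dx":0,"dy":0,"dz":0,"gripper":0.2},{"ax":0,"ay":0,"az":0,"dx":0,"dy":0,"dz":0,"gripper":0.2},{"ax":0,"ay":0,"az":0,"dx":0,"dy":0,"dz":0,"gripper":0.2}]'
python3 g.py
python3 - <<'E'
from h import *
a=cap('wrist','w5');d=cap('side','side3');s=cap('scene','scene3')
T=lambda p:cv2.resize(p,(400,300),interpolation=cv2.INTER_CUBIC)
cv2.imwrite('pics/m5.png',np.vstack([np.hstack([T(a['frame']),T(d['frame'][140:200,190:270])]),np.hstack([T(d['frame'][230:290,235:315]),T(s['frame'][165:225,165:245])])]))
E
```

```text
clock: 13.88
ee_pos: [0.6524, 0.0624, 0.0935]
ee_rot: [-2.319, -2.117, -0.006]
contact_force: [-0.9, 5.1, 5.4]
grip_width: 0.315
clock: 14.38
ee_pos: [0.6521, 0.0625, 0.0935]
ee_rot: [-2.32, -2.116, -0.006]
contact_force: [-0.5, 5.1, 6.0]
grip_width: 0.318
gate angle 1.4808857236847266 r 0.1210186515311979 yaw 1.4789329860454128 tool F [ 5.07780764 -0.95526861 -5.96749244] 0.3175366394548868 [-0.18  0.7   0.03  1.87 -0.04  0.57  1.35]
```

View pics/m5.png

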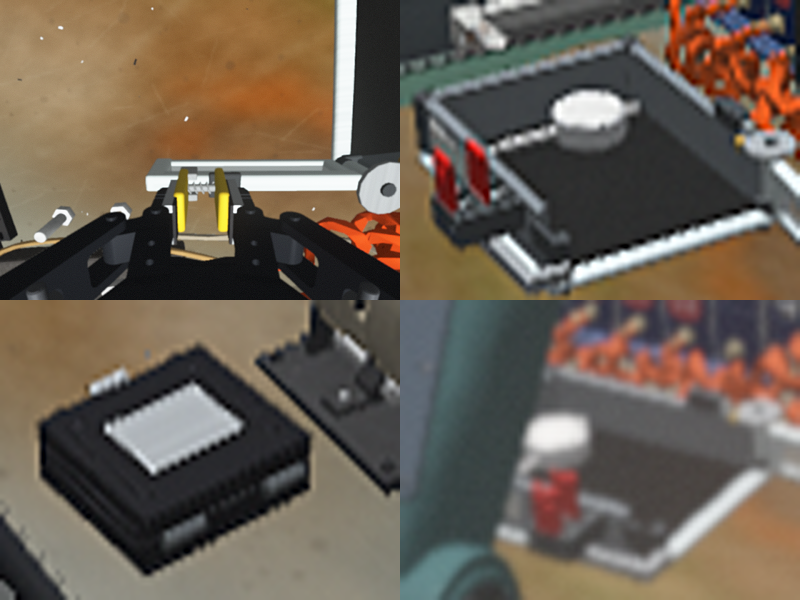

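The final views show the gate wide open with the yellow catch gripped. The yellow tabs measure about 28–30 mm over both, i.e. squeezed. The red tabs are together, the case is shut, and the bolt and nut stand undisturbed. Handing in.

```bash
python3 -c "
from cell import manip
print(manip.finish_job())"
```

```text
the job is handed in; nothing more can be done
None
```

The job is handed in at about 14.5 s on the robot clock, with all four steps done in order. The interface gives no verdict.

- **Case:** I swung the lid over from 1.77 rad and pressed it down. The fingertips stopped hard at 40 mm above the bench, the seated height, with 33 N. I never saw the 10 N clasp snap as a separate force peak, so the seating rests on that height and the later picture, in which the case is evenly shut.
- **Red catch:** squeezed until the fingers stopped at about 29 mm over both tabs (30 mm is home). The tabs are still together in the last pictures.
- **Yellow catch and gate:** I squeezed the catch at 60 N and swung the gate past its detent. The gripper still holds the catch with the gate at about 1.48 rad, and two readings 0.5 s apart agree.

**Last checks:**
- The opening reads 0.32 (27 mm) on the 30 mm yellow catch. I put this down to pad give and the scale of that reading, because the picture shows 28–30 mm over both tabs.
- The distance from my hinge estimate drifted from 124 to 121 mm during the swing, so that estimate is a few mm out. The side force peaked at about 10 N and ended at 5 N.
- The bolt, nut and dial look undisturbed in the last pictures. I did not measure any of the things lying about again, and the mouse, magnet, plug and clip were not in those pictures. The arm had no reason to touch them.

The first set of moves was refused because the rows left out some fields. Nothing moved then, but one of my 10 viewed pictures was wasted on it.

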